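# Check the pin bore of a shoe last with a plug gauge

## Task

The yellow shoe last in the grey stand is to be checked at the depth marks of its plug gauge. First swing the steel clasp down over the toe until it rests in its catch; then draw the plug gauge straight up by its black handle, without pulling the last out of its cradle, until the whole green band shows above the last but the red part of the rod is still hidden in the bore. Finish while holding it there, still and upright, clasp closed; never pull the gauge right out, and leave the other things on the table alone.

Things in the scene. Friction and masses are not known exactly. Their poses are not given: they have to be found in the camera images.
- stand: grey base plate 300 (x) x 200 (y) x 15 mm, fixed; origin at the centre of its underside, z up. The last stands in it, toe to -x, between low aluminium stops (45 mm high) with 2 to 7 mm of play. At x = -70 mm stand two dark posts: the clasp's hinge at y = +78 mm (93 mm tall) and the forked catch at y = -78 mm (95 mm tall). Place and yaw vary
- clasp_hinge (a point): the clasp's hinge axis on the stand: 70 mm to the stand's -x and 78 mm to its +y of its origin, 80 mm above the table; the hinge axis runs along the stand's x
- clasp (a joint): angle of the clasp, rad: 0 = closed, bar level and resting in the fork of the catch (hard stop); it grows as the bar is raised (limit 1.3). It starts raised. The hinge is stiff: the clasp stays where it is left, and 2 to 4 N at the tab push it down
- clasp_tab (a point): centre of the upper face of the red tab (32 x 36 x 9 mm) at the free end of the clasp's 14 mm wide steel bar, 168 mm from the hinge axis, 4.5 mm above the bar's centre line. Closed: 70 mm to the stand's -x, 90 mm to its -y, 84.5 mm above the table. Raised, this face leans towards the stand's +y; push it in an arc to -y and down
- last: yellow plastic shoe last, 250 x 86 x 110 mm, 0.5 to 0.95 kg, loose in the cradle, its sole 15 mm above the table; origin at the middle of its sole, toe to -x, z up. The flat top of its heel cone is 125 mm above the table. Closed, the clasp's rubber pad stands a few mm above its forefoot and so holds it down
- bore (a point): centre of the mouth of the vertical bore in the top of the last's cone, 60 mm to the last's +x of its origin and 110 mm above its sole; bore 15 mm wide, 80 mm deep; z up along the bore
- gauge: plug gauge, 0.14 to 0.28 kg, loose: rod 14 mm thick, 72 mm long, in the bore; brass collar 28 mm across, 6 mm high, at first resting on the last; above it a round black handle 22 mm thick, 56 mm tall. Origin: centre of the collar's underside, z up along the rod. Rod below the collar: bare to 12 mm, green 12 to 30 mm, bare to 45 mm, red to the tip. Released, it drops back
- mate_last: the other yellow shoe last of the pair, 250 x 86 x 110 mm, loose, standing on its sole; origin at the middle of its sole, toe to its -x; a bystander, to be left alone
- glue_jar: closed amber jar, 68 mm across, 100 mm tall, loose; origin under its centre; a bystander, to be left alone
- hammer: hammer lying on the table, loose; origin on the table under its middle; a bystander, to be left alone
- brush: brush lying on the table, loose; origin on the table under its middle; a bystander, to be left alone
Things that resemble listed ones, but are neither listed nor needed, are in the scene too. What is shaped like the gauge but orange is not meant.

How it is judged:
By the outcome, as a careful person would: the job done as asked, in the order asked, and still so for the second after the job is handed in, while the arm keeps its last pose, push and grip.
It also fails if it takes over 51 s, if anything falls off the work surface, if the arm or the gripper's body presses on something with over 40 N, if the wrist force passes 120 N, or if a joint passes its speed limit or range.

## Robot

A 6-joint arm with a two-finger parallel gripper is mounted at the origin on the work surface. World frame = base frame: x ahead of the robot, y to its left, z up, the work surface at z = 0. Lengths are in m, angles in degrees, forces in N, time in s.
With the tool pointing down it reaches from about 0.3 to 0.75 m from the base axis. Payload 8.5 kg.
Tool frame: the origin (TCP) lies midway between the tips of the shut fingers; the grasp point (between the pads) lies 19 mm behind it (env.grip_depth is the distance from the TCP to the grasp point, in m); y points along the fingers, x is the direction in which the jaws open and shut, and the axes are right-handed (so a half turn about y gives the same grasp; the last joint's range is limited). The gripper opens to 85 mm and grips with 20 to 120 N. Pads are 22 mm wide; open, the fingers measure 114 mm over their backs; the gripper's body (76 mm by 85 mm) begins 54 mm behind the grasp point. The pads swing forward as they close: fully open they stand 13 mm farther back than shut.
Start: joints at [59.227, 21.807, 74.336, -0, 83.858, -12.336], TCP at [0.174, 0.522, 0.231] pointing down, gripper open.
Joint ranges: [-178.18, 178.18], [-50.72, 133.34], [12.68, 142.11], [-81.47, 261.47], [9.98, 163.14], [-165.26, 165.26]. Speed limits (degrees/s): [136.94, 136.94, 180, 180, 180, 180].

## Interface

Orientations are given as a 3x3 rotation matrix whose columns are the frame's x, y, z axes.
In Python, from rig import env gives the robot as it stands.
- The arm moves only by the shell command python3 -m inch 'ROWS' [FORCE]. ROWS is JSON, a list that holds one entry, the list of rows, each a list of 7 numbers: the gripper command: -1 is shut, 1 is fully open, values between are in proportion, then the shift along the world's x, y, z in cm, then the turn, a rotation vector about the world's x, y, z in degrees. In form: [[[grip, dx, dy, dz, rx, ry, rz], ...]]. A call has 1 to 20 rows; each row is the pose to reach, as a shift and turn from the pose commanded when the call began; what a row does not reach only later rows make up. A row lasts 1/8 s, in which the tool goes at most 62.5 mm and 10.7 degrees, less where a joint would pass 70% of its speed; a pose out of reach is approached as far as the arm can. A call with a gripper value outside its range is refused whole. The fingers move at their own pace and stop on an object; FORCE is the grip in N (left out, the last holds). Time passes only in rows, so rows that repeat a pose let the fingers close. It gives the time, the measured TCP pose, the force and the opening at its end, in the units of the state.
- env.observe(): the state, without advancing time (a new reading comes with each control period).
- env.get_image(name): name is "side" or "top"; returns a dict with "frame" (400x640x3 uint8, red, green, blue), "mtx" (3x3 intrinsics, pixels), "distortion" ([k1, k2, p1, p2, k3] as OpenCV has them; the pictures are not rectified), "rvec" (rotation vector, rad) and "tvec" (3), from world to camera coordinates, as OpenCV has them. Camera axes: x right, y down, z forward; pixel columns grow to the right and rows downward; lengths in m; the calibration is good to about 2 mm. A picture is of the moment at which its call begins. There is no depth.
- env.close_job(): hands the job in, once; it reports no verdict.
The state is a dict: "time_s": time; "q": joint angles; "qvel": joint speeds; "joint_efforts": joint torques, N m; "position": TCP position; "tool_rot": TCP orientation; "ft_force": force on the tool from outside, world axes, zero at the start; "wrist_torque": the same for the moment, N m; "grip_width": finger opening in m.
Only numpy, scipy, OpenCV 4.12 (cv2) and the standard library are available. Lean on these libraries where they do the work, as an engineer would, in place of code of your own. Each camera call takes 0.05 s, during which the arm holds its last target.

## Working session

There is one attempt and no reset: what is moved stays moved. The work goes in short steps, Python scripts to look and compute and a shell command to move; the robot and the scene stay as the last step left them, time stands still between calls to the robot, and variables do not carry over. Pictures are saved under pics/ and viewed, and the job is handed in when it is done.

```bash
mkdir -p pics; ls; python3 - <<'E'
from rig import env
import cv2
for n in("side","top"):
    d=env.get_image(n); cv2.imwrite(f"pics/{n}0.png",d["frame"][:,:,::-1])
    R=cv2.Rodrigues(d["rvec"])[0]; print(n,(-R.T@d["tvec"].ravel()).round(3),R[2].round(2),d["mtx"][0,0],d["distortion"])
s=env.observe();print(s["time_s"],s["ft_force"],s["grip_width"],s["tool_rot"],env.grip_depth)
E
```

```text
pics
side [-0.081 -0.936  0.914] [ 0.42  0.68 -0.6 ] 456.39167471979493 [-0.0423602  0.         0.         0.         0.       ]
top [ 0.219 -0.018  1.713] [ 0.17 -0.01 -0.99] 473.36272167388796 [-0.1223553  0.         0.         0.         0.       ]
0.1 [-0.00512865 -1.00371353 -0.13457889] 0.08547592320616972 [[ 3.16247689e-01 -6.34187930e-04 -9.48676445e-01]
 [ 9.48675919e-01 -1.03620812e-03  3.16248206e-01]
 [-1.18358703e-03 -9.99999262e-01  2.73940395e-04]] 0.0187
```

View pics/side0.png

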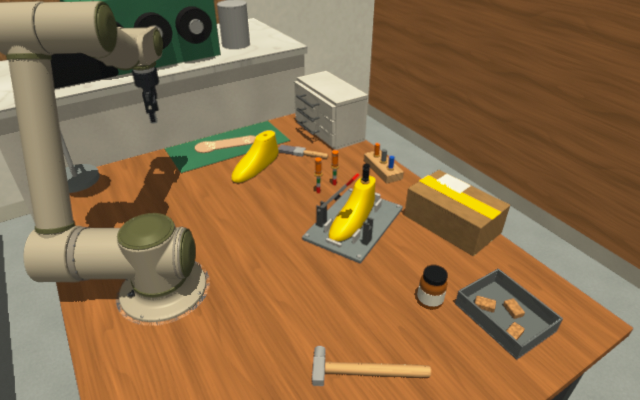

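View pics/top0.png

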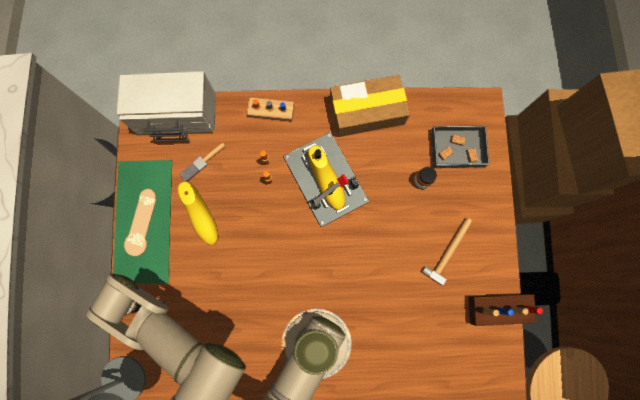

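```bash
python3 - <<'E'
import cv2
a=cv2.imread("pics/top0.png")[125:230,270:385]; cv2.imwrite("pics/topc.png",cv2.resize(a,None,fx=5.5,fy=5.5,interpolation=cv2.INTER_CUBIC))
a=cv2.imread("pics/side0.png")[140:265,295:415]; cv2.imwrite("pics/sidec.png",cv2.resize(a,None,fx=4.7,fy=4.7,interpolation=cv2.INTER_CUBIC))
E
```

```text
(no output)
```

View pics/topc.png

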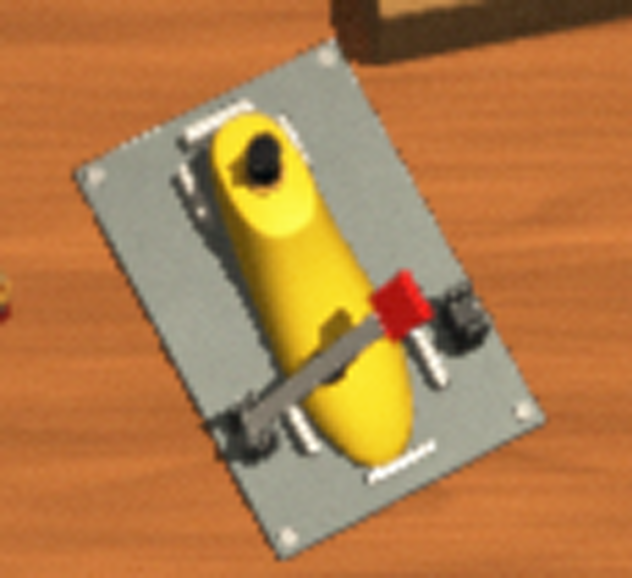

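View pics/sidec.png

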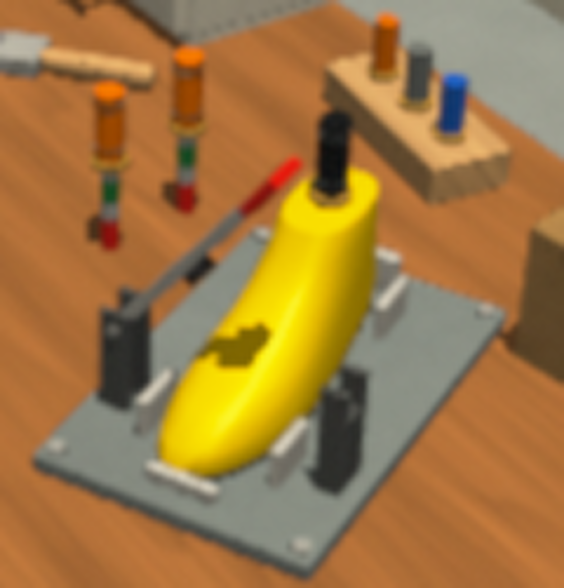

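```bash
cat > h.py <<'E'
from rig import env
import cv2, numpy as np
def cam(n): return env.get_image(n)
def ray(d,px):
    R=cv2.Rodrigues(d["rvec"])[0]; t=np.ravel(d["tvec"])
    p=cv2.undistortPoints(np.array([[px]],float),d["mtx"],d["distortion"])[0,0]
    v=R.T@np.r_[p,1]; return -R.T@t, v/np.linalg.norm(v)
def onz(d,px,z):
    o,v=ray(d,px); return o+v*(z-o[2])/v[2]
def onplane(d,px,p,n):
    o,v=ray(d,px); return o+v*((p-o)@n)/(v@n)
def tri(r1,r2):
    A=np.zeros((3,3));b=np.zeros(3)
    for o,v in(r1,r2):
        P=np.eye(3)-np.outer(v,v);A+=P;b+=P@o
    x=np.linalg.solve(A,b); return x,[np.linalg.norm(np.cross(x-o,v)) for o,v in(r1,r2)]
def proj(d,P): return cv2.projectPoints(np.array([P],float),np.array(d["rvec"]),np.array(d["tvec"]),d["mtx"],d["distortion"])[0].ravel()
def crop(d,name,x0,y0,x1,y1,f):
    cv2.imwrite("pics/"+name+".png",cv2.resize(np.ascontiguousarray(d["frame"][y0:y1,x0:x1,::-1]),None,fx=f,fy=f,interpolation=cv2.INTER_CUBIC))
def blob(d,f,box,):
    x0,y0,x1,y1=box; h=d["frame"][y0:y1,x0:x1].astype(int); m=f(h[...,0],h[...,1],h[...,2]).astype(np.uint8)
    n,l,st,c=cv2.connectedComponentsWithStats(m); k=1+np.argmax(st[1:,4]); ys,xs=np.where(l==k)
    return c[k]+[x0,y0], st[k,4], np.c_[xs+x0,ys+y0]
E
python3 - <<'E'
from h import *
t=cam("top");s=cam("side")
C=[(75,172),(333,40),(545,420),(282,560)]
W=np.array([onz(t,((u+.5)/5.5-.5+270,(v+.5)/5.5-.5+125),.015) for u,v in C])
Cs=[(40,462),(305,572),(503,318)]
Ws=np.array([onz(s,((u+.5)/4.7-.5+295,(v+.5)/4.7-.5+140),.015) for u,v in Cs])
print(W.round(4),Ws.round(4)) 
print("lens",[np.linalg.norm(W[i]-W[i-1]).round(4) for i in range(4)])
c=W.mean(0); ex=(W[0]+W[1]-W[2]-W[3]);yaw=np.arctan2(ex[1],ex[0]);
ey=(W[0]+W[3]-W[1]-W[2]); print("center",c.round(4),np.degrees(yaw),np.degrees(np.arctan2(-ey[0],ey[1])))
ex=np.array([np.cos(yaw),np.sin(yaw),0]);ey=np.array([-ex[1],ex[0],0]);c[2]=0
print("side corners center",((Ws[0]+Ws[2])/2).round(4))
hg=c-.07*ex+.078*ey+[0,0,.08]
red=lambda r,g,b:(r>120)&(g<60)&(b<60)
for d,box in((t,(330,165,355,195)),(s,(335,165,365,195))):
    p,a,_=blob(d,red,box); P=onplane(d,p,hg,ex); q=P-hg; print("red",p,a,P.round(4),"angle",np.degrees(np.arctan2(q[2],-q@ey)),np.linalg.norm(q))
blk=lambda r,g,b:(r<50)&(g<50)&(b<50)
for n,d,box in(("t",t,(305,142,328,165)),("s",s,(355,155,375,185))):
    p,a,pts=blob(d,blk,box); print(n,"blk",p,a,pts.min(0),pts.max(0), onz(d,p,.159).round(4))
pt=blob(t,blk,(305,142,328,165))[0];ps=blob(s,blk,(355,155,375,185))[0]
print(tri(ray(t,pt),ray(s,ps)), "nominal", (c+.06*ex).round(4))
E
```

```text
[[ 0.6781  0.1085  0.015 ]
 [ 0.767  -0.0677  0.015 ]
 [ 0.5017 -0.2013  0.015 ]
 [ 0.4126 -0.025   0.015 ]] [[ 0.4154 -0.0346  0.015 ]
 [ 0.4997 -0.2047  0.015 ]
 [ 0.7625 -0.0737  0.015 ]]
lens [np.float64(0.2972), np.float64(0.1973), np.float64(0.297), np.float64(0.1975)]
center [ 0.5898 -0.0464  0.015 ] 26.713024240866286 26.804640448089163
side corners center [ 0.5889 -0.0542  0.015 ]
red [342.5443038  180.50632911] 79 [ 0.5372 -0.0976  0.2158] angle 53.60317608895569 0.16867219647461573
red [352.22727273 179.25      ] 44 [ 0.5384 -0.0999  0.2188] angle 53.492112839632796 0.1726574469611868
t blk [317.20588235 153.82352941] 34 [315 150] [319 157] [ 0.6437 -0.0176  0.159 ]
s blk [365.54022989 171.81609195] 87 [363 164] [369 180] [ 0.6494 -0.0161  0.159 ]
(array([ 0.6449216 , -0.01856131,  0.16133418]), [np.float64(0.002097596954161034), np.float64(0.002097596954161236)]) nominal [ 0.6434 -0.0194  0.    ]
```

```bash
python3 - <<'E'
from h import *
t=cam("top");s=cam("side")
crop(t,"tz",340,170,365,192,24);crop(s,"sz",355,210,382,250,14)
ex=np.array([np.cos(np.radians(26.75)),np.sin(np.radians(26.75)),0]);ey=np.array([-ex[1],ex[0],0]);c=np.array([.589,-.048,0])
for n,d,x0,y0,f in(("t",t,340,170,24),("s",s,355,210,14)):
  for x in(-.02,.02):
    for y in (-.01,.01):
      for z in(.015,.095):
        p=proj(d,c+(-.07+x)*ex+(-.078+y)*ey+[0,0,z]); print(n,x,y,z,((p-[x0,y0]+.5)*f).round())
E
```

```text
t -0.02 -0.01 0.015 [465. 459.]
t -0.02 -0.01 0.095 [509. 353.]
t -0.02 0.01 0.015 [350. 520.]
t -0.02 0.01 0.095 [389. 417.]
t 0.02 -0.01 0.015 [338. 232.]
t 0.02 -0.01 0.095 [377. 116.]
t 0.02 0.01 0.015 [224. 292.]
t 0.02 0.01 0.095 [257. 179.]
s -0.02 -0.01 0.015 [154. 531.]
s -0.02 -0.01 0.095 [177. 235.]
s -0.02 0.01 0.015 [ 68. 497.]
s -0.02 0.01 0.095 [ 88. 202.]
s 0.02 -0.01 0.015 [239. 422.]
s 0.02 -0.01 0.095 [265. 128.]
s 0.02 0.01 0.015 [155. 390.]
s 0.02 0.01 0.095 [177.  96.]
```

View pics/tz.png

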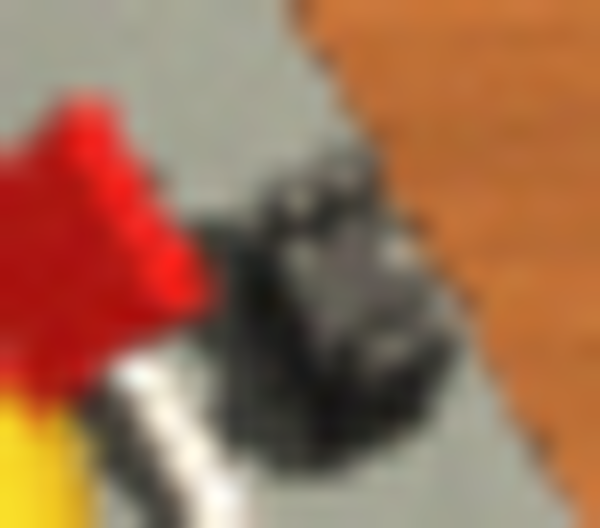

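View pics/sz.png

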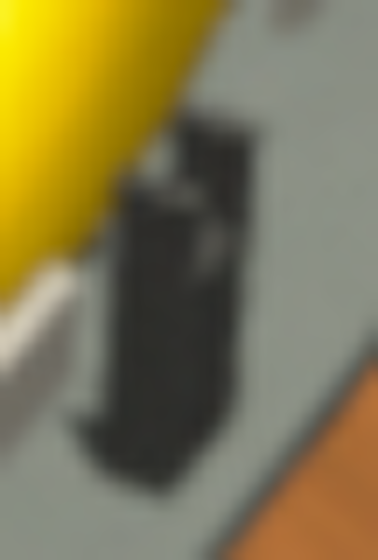

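```bash
python3 -m inch '[[[-1,2.5,-4.2,2,0,0,-3.2],[-1,4.9,-8.4,4,0,0,-6.4],[-1,7.4,-12.5,5,0,0,-9.6],[-1,9.8,-16.7,5,0,0,-12.8],[-1,12.3,-20.9,5,0,0,-16],[-1,14.7,-25,5,0,0,-19.2],[-1,17.2,-29.2,5,0,0,-22.4],[-1,19.7,-33.4,5,0,0,-25.6],[-1,22.1,-37.5,5,0,0,-28.8],[-1,24.6,-41.7,5,0,0,-32],[-1,27,-45.9,5,0,0,-35.2],[-1,29.5,-50,5,0,0,-38.4],[-1,32,-54.2,5,0,0,-41.6],[-1,34.4,-58.4,5,0,0,-44.8],[-1,34.4,-58.4,5,0,0,-44.8],[-1,34.4,-58.4,5,0,0,-44.8]]]' 40
python3 - <<'E'
from h import *
t=cam("top");s=cam("side")
crop(t,"t1",270,125,385,230,5);crop(s,"s1",295,100,415,265,3.6)
print(env.observe()["q"],env.observe()["tool_rot"].round(3) if hasattr(env.observe()["tool_rot"],'round') else env.observe()["tool_rot"])
ex=np.array([np.cos(np.radians(26.75)),np.sin(np.radians(26.75)),0]);ey=np.array([-ex[1],ex[0],0]);c=np.array([.5893,-.048,0])
P=np.array(env.observe()["position"]);print("stand frame",(P-c)@ex,(P-c)@ey,P[2])
# arc waypoints: dy (stand), z
for th in range(56,-1,-7):
    a=np.radians(th); r=.174; e=np.array([.078-r*np.cos(a)+.0045*np.sin(a),.08+r*np.sin(a)+.0045*np.cos(a)])
    y=e[0]+.011; T=c-.07*ex+y*ey; print(th,"standy %.4f"%y,"shift cm",((np.r_[T[:2],e[1]]-P)*100).round(1))
T=c-.07*ex-.101*ey;print("end",((np.r_[T[:2],.0845]-P)*100).round(1))
E
```

```text
time_s: 2.3
position: [0.5177, -0.062, 0.2812]
tool_rot: [[0.893, -0.001, -0.451], [0.451, 0.0, 0.893], [-0.0, -1.0, 0.001]]
ft_force: [0.1, -0.8, 0.4]
grip_width: -0.0004
[-1.97918163e+01  1.70371236e+01  7.32182483e+01  6.02484343e-03
  8.97384627e+01 -4.66303797e+01] [[ 0.892  0.    -0.451]
 [ 0.451  0.     0.892]
 [ 0.    -1.    -0.   ]]
stand frame -0.07008771543688236 0.020394208680265067 0.28156691744077644
56 standy -0.0046 shift cm [ 1.1 -2.2 -5.5]
49 standy -0.0218 shift cm [ 1.9 -3.8 -6.7]
42 standy -0.0373 shift cm [ 2.6 -5.1 -8.2]
35 standy -0.0510 shift cm [ 3.2 -6.4 -9.8]
28 standy -0.0625 shift cm [  3.7  -7.4 -11.6]
21 standy -0.0718 shift cm [  4.2  -8.2 -13.5]
14 standy -0.0787 shift cm [  4.5  -8.8 -15.5]
7 standy -0.0832 shift cm [  4.7  -9.2 -17.6]
0 standy -0.0850 shift cm [  4.8  -9.4 -19.7]
end [  5.5 -10.8 -19.7]
```

View pics/t1.png

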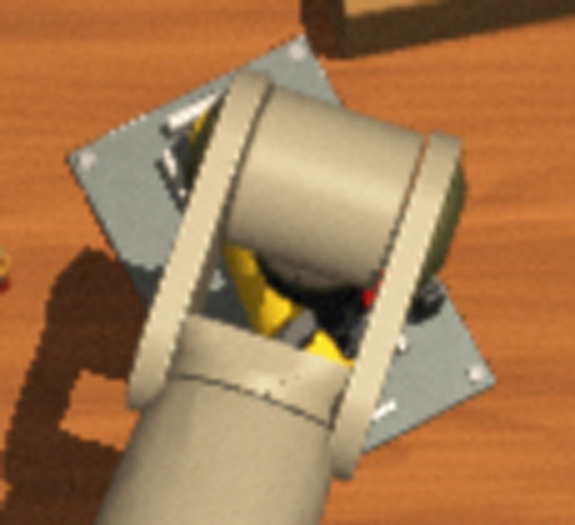

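View pics/s1.png

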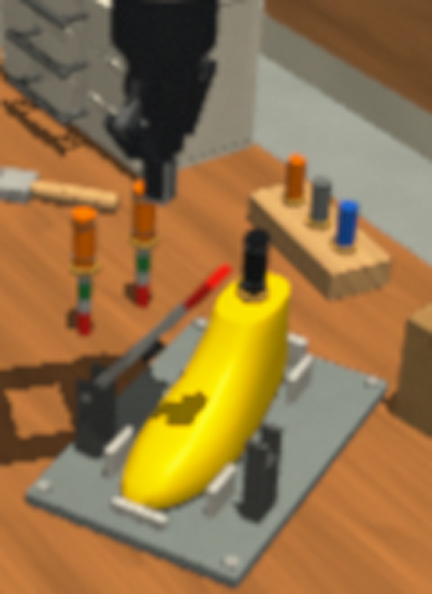

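```bash
python3 -m inch '[[[-1,0,0,-3,0,0,0],[-1,0,0,-5.5,0,0,0],[-1,1.1,-2.2,-5.5,0,0,0],[-1,1.5,-3,-6.1,0,0,0],[-1,1.9,-3.8,-6.7,0,0,0],[-1,2.3,-4.5,-7.5,0,0,0],[-1,2.6,-5.1,-8.2,0,0,0],[-1,2.9,-5.8,-9,0,0,0],[-1,3.2,-6.4,-9.8,0,0,0],[-1,3.2,-6.4,-9.8,0,0,0]]]'
python3 - <<'E'
from h import *
s=cam("side");t=cam("top")
crop(s,"s2",295,100,415,265,3.6)
print(env.observe()["ft_force"])
E
```

```text
time_s: 3.65
position: [0.5498, -0.1267, 0.1824]
tool_rot: [[0.893, -0.001, -0.45], [0.45, 0.0, 0.893], [-0.001, -1.0, 0.001]]
ft_force: [-0.6, -0.1, 0.3]
grip_width: 0.0002
[ 0.0923368   0.77373473 -1.31040778]
```

View pics/s2.png

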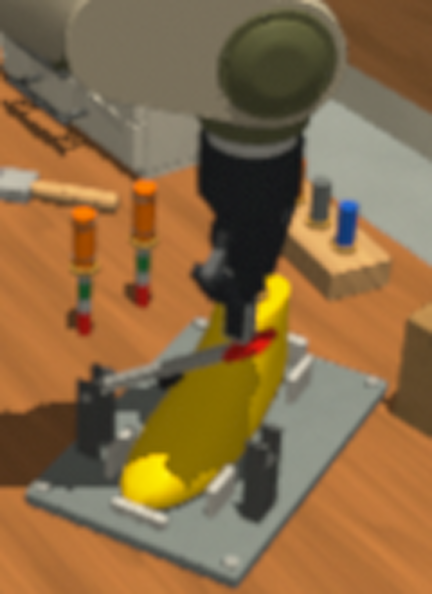

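```bash
python3 -m inch '[[[-1,0.35,-0.7,-0.9,0,0,0],[-1,0.7,-1.4,-1.8,0,0,0],[-1,1.1,-2,-2.7,0,0,0],[-1,1.4,-2.7,-3.7,0,0,0],[-1,1.7,-3.2,-4.7,0,0,0],[-1,1.9,-3.7,-5.7,0,0,0],[-1,2.1,-4.1,-6.7,0,0,0],[-1,2.2,-4.3,-7.7,0,0,0],[-1,2.3,-4.4,-8.6,0,0,0],[-1,2.3,-4.4,-9.3,0,0,0],[-1,2.3,-4.4,-9.3,0,0,0]]]'
python3 - <<'E'
from h import *
s=cam("side");t=cam("top")
crop(s,"s3",295,100,415,265,3.6)
print(env.observe()["ft_force"])
E
```

```text
time_s: 5.12
position: [0.5728, -0.1701, 0.0898]
tool_rot: [[0.893, -0.001, -0.45], [0.45, 0.0, 0.893], [-0.0, -1.0, 0.001]]
ft_force: [0.7, 0.1, -0.4]
grip_width: 0.0002
[-0.08296589 -0.31606871 -0.81470566]
```

View pics/s3.png

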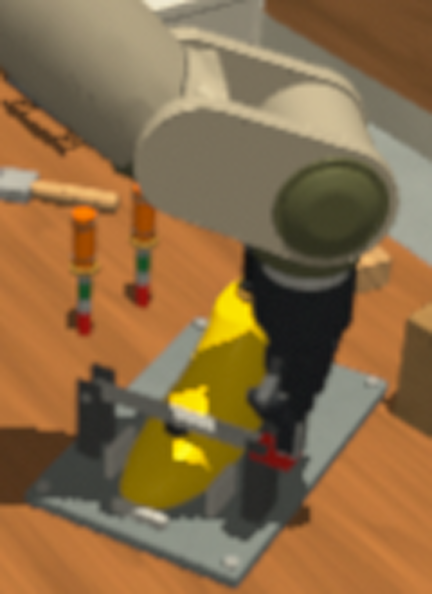

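```bash
python3 -m inch '[[[-1,0,0,-0.2,0,0,0],[-1,0,0,-0.4,0,0,0],[-1,0,0,-0.5,0,0,0],[-1,0,0,-0.5,0,0,0]]]'
```

```text
time_s: 5.72
position: [0.5729, -0.1702, 0.0852]
tool_rot: [[0.893, -0.0, -0.45], [0.45, 0.0, 0.893], [-0.0, -1.0, 0.0]]
ft_force: [0.1, 0.7, 0.2]
grip_width: 0.0004
```

```bash
python3 -m inch '[[[-1,0,0,-0.1,0,0,0],[-1,0,0,-0.2,0,0,0],[-1,0,0,-0.2,0,0,0]]]'; python3 -m inch '[[[-1,0,0,-0.1,0,0,0],[-1,0,0,-0.2,0,0,0],[-1,0,0,-0.2,0,0,0]]]'
python3 - <<'E'
from h import *
s=cam("side")
crop(s,"s4",335,190,395,265,8)
E
```

```text
time_s: 6.1
position: [0.573, -0.1702, 0.0844]
tool_rot: [[0.893, 0.001, -0.45], [0.45, -0.0, 0.893], [0.0, -1.0, -0.001]]
ft_force: [-2.5, 0.4, 9.5]
grip_width: 0.0003
time_s: 6.48
position: [0.5731, -0.1702, 0.0841]
tool_rot: [[0.893, 0.002, -0.451], [0.451, -0.001, 0.893], [0.001, -1.0, -0.002]]
ft_force: [-8.6, 3.1, 22.0]
grip_width: 0.0003
```

View pics/s4.png

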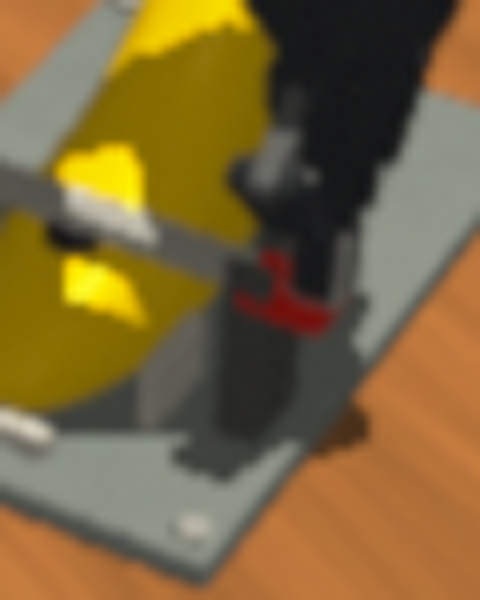

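```bash
python3 -m inch '[[[-1,0,0,4,0,0,0],[-1,0,0,9,0,0,0],[-1,0,0,14,0,0,0],[0.2,0,0,19,0,0,0],[0.2,1.8,3.8,19,0,0,0],[0.2,3.6,7.6,19,0,0,0],[0.2,5.4,11.4,19,0,0,0],[0.2,7.1,15.2,19,0,0,0],[0.2,7.1,15.2,19,0,0,0],[0.2,7.1,15.2,19,0,0,0]]]'
python3 - <<'E'
from h import *
s=cam("side");t=cam("top")
crop(s,"s5",295,100,415,265,3.6);crop(t,"t5",270,125,385,230,5)
print(env.observe()["ft_force"])
blk=lambda r,g,b:(r<50)&(g<50)&(b<50)
p,a,pts=blob(s,blk,(355,163,375,185)); print(p,a,pts.min(0),pts.max(0))
for z in(.137,.159,.187):print(z,proj(s,[.644,-.0185,z]).round(1),proj(s,[.6429,-.021,z]).round(1))
E
```

```text
time_s: 7.78
position: [0.6437, -0.0187, 0.2711]
tool_rot: [[0.893, -0.001, -0.45], [0.45, -0.0, 0.893], [-0.001, -1.0, 0.0]]
ft_force: [0.2, 0.5, -0.2]
grip_width: 0.0515
[-0.1409281   0.19192958 -0.36245812]
[365.51162791 171.8372093 ] 86 [363 164] [369 180]
0.137 [364.2 178.7] [364.4 179.2]
0.159 [364.6 172.7] [364.8 173.2]
0.187 [365.1 164.8] [365.3 165.3]
```

View pics/s5.png

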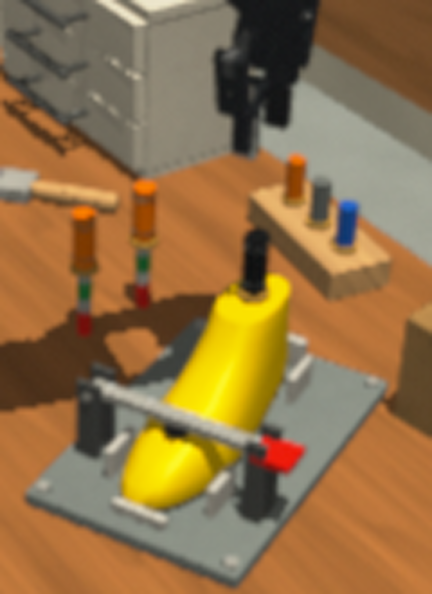

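View pics/t5.png

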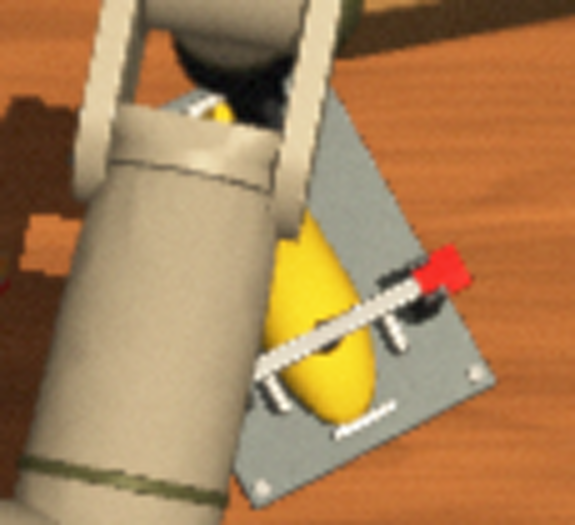

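```bash
python3 -m inch '[[[0.2,0.1,0,-4,0,0,0],[0.2,0.1,0,-8,0,0,0],[0.2,0.1,0,-11,0,0,0],[0.2,0.1,0,-12.9,0,0,0],[0.2,0.1,0,-12.9,0,0,0]]]'
python3 - <<'E'
from h import *
s=cam("side")
crop(s,"s6",325,130,405,210,7)
print(env.observe()["ft_force"],proj(s,env.observe()["position"]))
E
```

```text
time_s: 8.5
position: [0.6442, -0.0191, 0.1412]
tool_rot: [[0.893, -0.003, -0.449], [0.449, 0.0, 0.893], [-0.002, -1.0, 0.002]]
ft_force: [0.3, -0.0, 0.8]
grip_width: 0.0513
[-0.39962211 -0.67434925  0.78299208] [364.59253169 177.21247733]
```

View pics/s6.png

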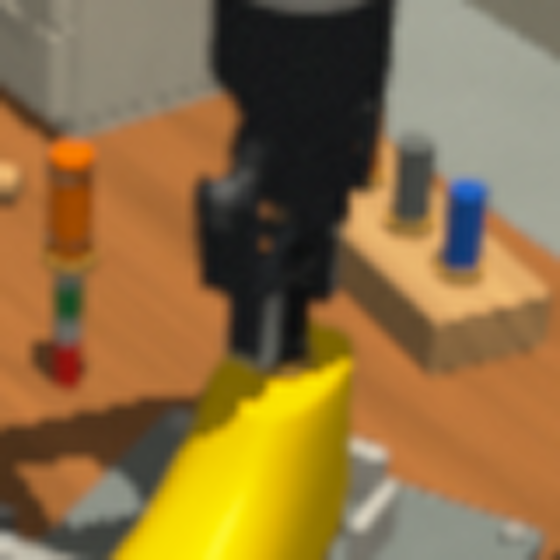

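```bash
python3 -m inch '[[[-0.2,0,0,0,0,0,0],[-0.4,0,0,0,0,0,0],[-0.5,0,0,0,0,0,0],[-1,0,0,0,0,0,0],[-1,0,0,0,0,0,0],[-1,0,0,0,0,0,0],[-1,0,0,0,0,0,0]]]' 30
```

```text
time_s: 9.43
position: [0.645, -0.0185, 0.1432]
tool_rot: [[0.893, 0.001, -0.45], [0.45, -0.001, 0.893], [0.001, -1.0, -0.001]]
ft_force: [-2.3, -0.6, 5.4]
grip_width: 0.0211
```

```bash
python3 -m inch '[[[-1,0,0,0.3,0,0,0],[-1,0,0,0.6,0,0,0],[-1,0,0,0.9,0,0,0],[-1,0,0,1.2,0,0,0],[-1,0,0,1.2,0,0,0]]]'
python3 - <<'E'
from h import *
s=cam("side")
crop(s,"s7",325,130,405,210,7)
E
```

```text
time_s: 10.05
position: [0.645, -0.0182, 0.1545]
tool_rot: [[0.893, 0.0, -0.45], [0.45, -0.0, 0.893], [0.0, -1.0, -0.0]]
ft_force: [-0.4, 0.0, -2.5]
grip_width: 0.0215
```

View pics/s7.png

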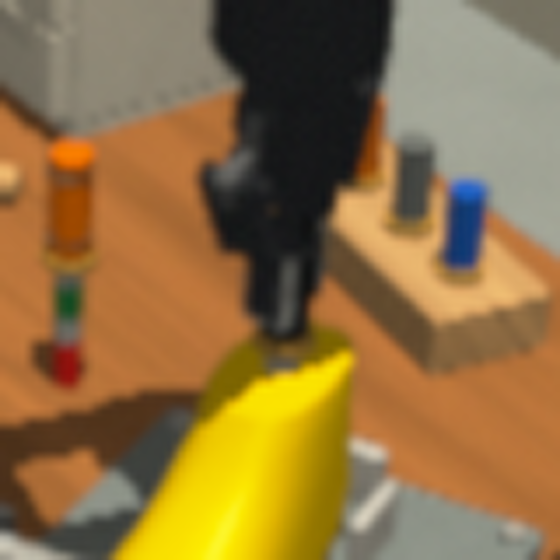

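```bash
python3 -m inch '[[[-1,0,0,0.3,0,0,0],[-1,0,0,0.6,0,0,0],[-1,0,0,0.9,0,0,0],[-1,0,0,1.2,0,0,0],[-1,0,0,1.5,0,0,0],[-1,0,0,1.8,0,0,0],[-1,0,0,2.1,0,0,0],[-1,0,0,2.4,0,0,0],[-1,0,0,2.5,0,0,0],[-1,0,0,2.5,0,0,0],[-1,0,0,2.5,0,0,0]]]'
python3 - <<'E'
from h import *
s=cam("side");t=cam("top")
crop(s,"s8",335,140,395,200,10);crop(s,"s8w",295,100,415,265,3.6);crop(t,"t8",270,125,385,230,5)
print(env.observe()["ft_force"],env.observe()["position"])
P=np.array(env.observe()["position"])
for z in(.125,.132,.150,.162):print(z,((proj(s,[P[0],P[1],z])-[335,140]+.5)*10).round())
E
```

```text
time_s: 11.48
position: [0.6449, -0.0182, 0.1792]
tool_rot: [[0.893, -0.0, -0.45], [0.45, 0.0, 0.893], [-0.0, -1.0, 0.0]]
ft_force: [-0.2, 0.2, -2.8]
grip_width: 0.0212
[ 0.48018414  0.61879497 -3.05170011] [ 0.64489747 -0.01824809  0.1792082 ]
0.125 [296. 424.]
0.132 [298. 405.]
0.15 [301. 356.]
0.162 [303. 322.]
```

View pics/s8.png

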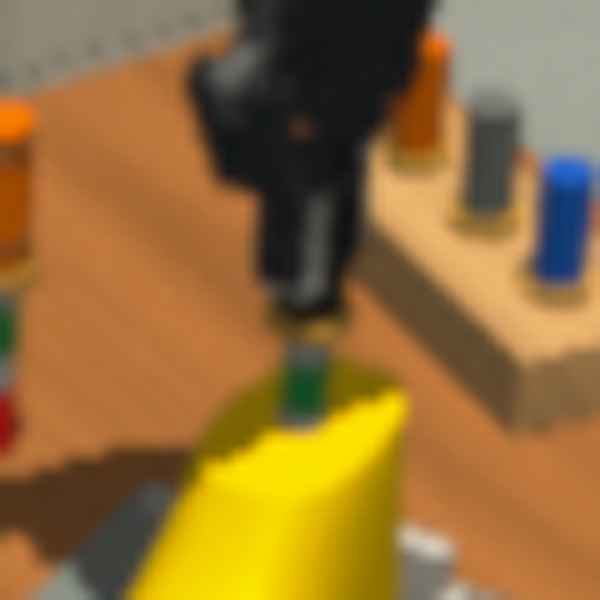

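View pics/s8w.png

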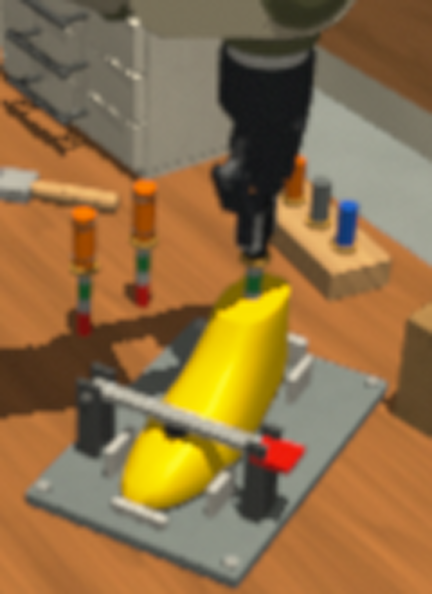

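View pics/t8.png

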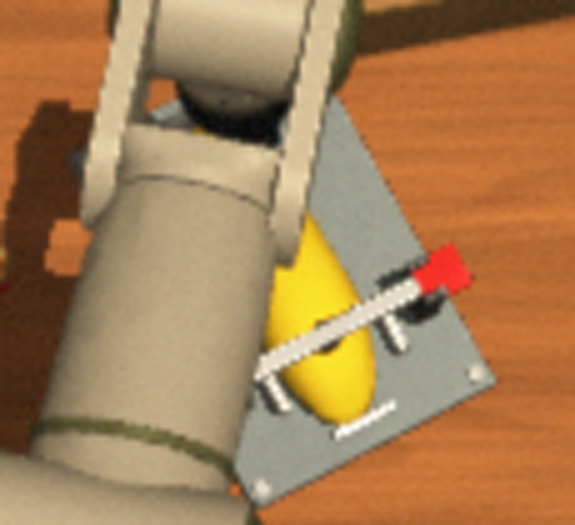

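The enlarged side crop shows the collar at about (305,320), the green band at rows 358–410, and bare rod below it entering the bore. No red shows. The tool is upright and the clasp bar rests in its fork.

```bash
python3 -m inch '[[[-1,0,0,0,0,0,0],[-1,0,0,0,0,0,0],[-1,0,0,0,0,0,0],[-1,0,0,0,0,0,0]]]' && python3 -c "
from rig import env
import numpy as np
print(np.abs(env.observe()['qvel']).max()); print(env.close_job())"
```

```text
time_s: 12.08
position: [0.6449, -0.0182, 0.1793]
tool_rot: [[0.893, -0.0, -0.45], [0.45, 0.0, 0.893], [-0.0, -1.0, 0.0]]
ft_force: [-0.3, -0.0, -3.7]
grip_width: 0.0207
0.14580843276523672
the job is handed in; nothing more can be done
None
```

I closed the clasp first, then drew the black-handled gauge straight up about 36 mm and handed the job in at 12.1 s while still holding it.

- **Clasp:** pushing it down with shut fingers, it met its hard stop at z ≈ 84.3 mm, close to the stated 84.5 mm. The force there was about 22 N. Both views taken after the lift show it still closed.
- **Gauge:** the side view shows the whole green band and some bare rod above the last, with no red visible. The lift figure comes from the tool travel and leaves about 6 mm margin below and 9 mm above.
- **Last:** the vertical force during the lift was 2.5 to 3.7 N, about the gauge's own weight, so the last was not being lifted.
- **At hand-in:** the gripper opening read about 21 mm on the 22 mm handle, the tool was vertical, and the fastest joint moved at 0.15 °/s.
- **Other things on the table:** I did not touch them. The last crops show only the area around the stand, so I did not recheck the rest of the table.
- **Disagreements:** my rough corner picks in the side view put the stand centre 7–8 mm away from the top view. I used mostly the top view, and the clasp contact and the grasp agreed with it. For the gauge, the two views agreed to about 2 mm from each line of sight.

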